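Tighten the thumbscrew that locks the swivel stand

ROBOT

A 6-joint arm with a two-finger parallel gripper is mounted at the origin on the work surface. World frame = base frame: x ahead of the robot, y to its left, z up, the work surface at z = 0. Lengths are in mm, angles in rad, forces in N, time in s.
With the tool pointing down it reaches from about 325 to 925 mm from the base axis. Payload 3.1 kg.
Tool frame: the origin (TCP) lies midway between the tips of the shut fingers; the grasp point (between the pads) lies 19 mm behind it; z points along the fingers, y is the line along which they close (so a half turn about z gives the same grasp; the last joint's range is limited). The gripper opens to 85 mm and grips with 20 to 120 N. Pads are 22 mm wide; open, the fingers measure 114 mm over their backs; the gripper's body (76 mm by 85 mm) begins 54 mm behind the grasp point. The pads swing forward as they close: fully open they stand 13 mm farther back than shut.
Start: joints at [1.031, 0.217, 1.613, -0, 1.311, -0.112], TCP at [259.277, 568.695, 231.3] pointing down, gripper open.
Joint ranges: [-2.75, 2.75], [-0.78, 2.1], [0.31, 2.55], [-1.13, 4.27], [0.13, 2.63], [-2.58, 2.58]. Speed limits (rad/s): [2.79, 2.79, 3.14, 3.14, 3.14, 3.14].

INTERFACE

Orientations are given as [roll, pitch, yaw] about the fixed x, y, z axes, in that order (R = Rz(yaw) Ry(pitch) Rx(roll)).
In Python, from plant import robot gives the robot as it stands.
- The arm moves only by the tool servo_tool, never from a script. Its argument "steps" is a list of rows, each an object of numbers: "tx", "ty", "tz": the shift along the tool's x, y, z normalised to -1 to 1, where 1 is 12 cm; "wx", "wy", "wz": the turn, a rotation vector about the tool's x, y, z normalised to -1 to 1, where 1 is pi/4 rad. A call has 1 to 10 rows; each row is the pose to reach, as a shift and turn from the pose commanded when the call began, along the tool's axes at that moment; what a row does not reach only later rows make up. A row lasts 1/10 s, in which the tool goes at most 50 mm and 8.59 degrees, less where a joint would pass 70% of its speed; a pose out of reach is approached as far as the arm can. A call with a number of a shift or a turn outside -1 to 1 is refused whole. A call with a gripper value outside its range is refused whole. "fingers" is the gripper command: -1 is fully open, 1 is shut, values between are in proportion, set as the call begins (left out, the last holds). The fingers move at their own pace and stop on an object; "newtons" is the grip in N (left out, the last holds). Time passes only in rows, so rows that repeat a pose let the fingers close. It gives the time, the measured TCP pose, the force, the opening and the grip force at its end, in the units of the state.
- robot.sense(): the state, without advancing time (a new reading comes with each control period).
- robot.capture(name): name is "side" or "top" or "wrist"; returns (picture, depth): 400x640x3 uint8, red, green, blue; 400x640 float32, mm along the optical axis (not along the pixel's ray), 0 where there is no reading.
- robot.calibration(name): a dict with "intrinsics" (3x3 intrinsics, pixels), "distortion" ([k1, k2, p1, p2, k3] as OpenCV has them; the pictures are not rectified), "cam_to_world" (4x4, takes a point from camera to world coordinates). Camera axes: x right, y up, looking along -z (the intrinsics and any distortion apply to the point x, -y, -z); pixel columns grow to the right and rows downward; lengths in mm; the calibration is good to about 2 mm. A picture is of the moment at which its call begins: read the wrist's pose just before it. calibration takes no time and is no camera call; for the wrist camera it gives the pose at the moment of the call.
- robot.finish_job(): hands the job in; it is judged then, once.
The state is a dict: "t": time; "joint_pos": joint angles; "joint_velocities": joint speeds; "joint_torque": joint torques, N m; "ee_pos": TCP position; "ee_rot": TCP orientation; "ft_force": force on the tool from outside, world axes, zero at the start; "ft_torque": the same for the moment, N m; "width": opening from 0.0 (shut) to 1.0 (fully open); "grasp_force": force on a finger pad.
Only numpy, scipy, OpenCV 4.12 (cv2) and the standard library are available. Lean on these libraries where they do the work, as an engineer would, in place of code of your own. Each camera call takes 0.05 s, during which the arm holds its last target. There are 200 camera calls.

TASK

The top of the wooden stand still swivels because the thumbscrew on its front ear is loose: tighten it clockwise (seen from above) until it comes up against its stop, then move the fingers clear. Keep the fingers closed together and push its wings round with the fingertips in repeated strokes, without pinching the screw, forcing it hard against the stop or swinging the stand's top round. Leave the stacking box, the bowl, the scoop and the brick separator where they are.

Things in the scene. Friction and masses are not known exactly. Their poses are not given: they have to be found in the camera images.
- thumbscrew (a joint): Turn of the thumbscrew about its vertical axis, rad. Grows clockwise seen from above, which tightens; 9.42 is the hard stop (fully tight); it starts 1 to 1.35 turns short of it. Its height does not change and it stays where it is left; it takes about 0.04 N m to turn (2 N at 20 mm from the axis).
- wings (a point): Steel hub and two upright wings of the thumbscrew. Origin on the turning axis at the screw's foot, 28 mm above the island top; z up; turns with the screw. Wings lie along +x and -x, 6 mm thick, reach 31 mm from the axis (62 mm across), and stand 10 to 34 mm above the origin. Hub 16 mm diameter, 28 mm high; below the wings a 24 mm wide collar, 6 mm high.
- stand: Wooden stand, fixed. Origin on the island top under the centre of the square foot (190 x 190 x 25 mm), z up. An ear 75 mm wide, 25 mm high runs along -x to 165 mm from the origin; the thumbscrew's axis stands on it at x = -123 mm, y = 0. A 3 mm thick, 26 mm wide steel strip lies on the ear under the screw.
- top_edge (a point): Point on the upper rim of the stand's swivelling top; turns with it. The top is a disc, 176 mm diameter, centred over the stand's origin, 36 to 56 mm above the island, with a studded plate and bricks on it up to 91 mm. Rim 35 mm from the thumbscrew's axis: hardly room for a finger between screw and rim. It turns with about 0.12 N m of friction.
- bento: White stacking box of three tiers, 110 x 150 mm (x, y), 146 mm high, 0.6 kg, loose; origin at the centre of its underside.
- bowl: Glass bowl with transparent red bricks, 144 mm diameter, 60 mm high, 0.55 kg, loose; origin at the centre of its underside.
- scoop: Orange plastic scoop lying flat, 170 mm long along its x (bowl at +x), 55 mm wide, 28 mm high, loose; origin on the underside, near the middle.
- separator: Small grey brick separator lying flat, 81 mm long along its x, 24 mm wide, 12 mm high, loose; origin at the centre of its underside.

How it is judged (in metres and radians):
At the end, for the whole second after the job is handed in: The thumbscrew is turned to within 0.22 rad (about 13 degrees) of its stop (joint above 9.2) and at rest, the rim of the stand's top has moved less than 20 mm, and the box, bowl, scoop and separator are within 15 mm of where they began (value of joint thumbscrew above 9.2 rad and velocity of joint thumbscrew between -0.05 and 0.05 rad/s and distance of top_edge from where it was at the start of the episode below 0.02 m and distance of each of bento, bowl, scoop, separator from where it was at the start of the episode below 0.015 m); the robot touches nothing.
It fails at once if the screw is pinched: the fingers straddle a wing or the hub and press on it (contact force between the fingers and thumbscrew above 3 N and y of the grasp point in the frame of wings between -0.006 and 0.006 m and x of the grasp point in the frame of wings between -0.035 and 0.035 m and z of the grasp point in the frame of wings below 0.046 m).
It fails at once if the thumbscrew is forced (more than 40 N on its wings) (contact force between anything else and thumbscrew above 40 N).
It fails at once if the stand's top is swung round (its rim moves more than 20 mm) (distance of top_edge from where it was at the start of the episode above 0.02 m).
It fails at once if the box, bowl, scoop or separator is moved more than 15 mm or lifted (distance of any of bento, bowl, scoop, separator from where it was at the start of the episode above 0.015 m).
It also fails if it takes over 72 s, if anything falls off the work surface, if the arm or the gripper's body presses on something with over 40 N, if the wrist force passes 120 N, or if a joint passes its speed limit or range.

## Working session

There is one attempt and no reset: what is moved stays moved. The work goes in short steps, Python scripts to look and compute and a tool call to move; the robot and the scene stay as the last step left them, time stands still between calls to the robot, and variables do not carry over. Pictures are saved under pics/ and viewed, at most 10 in all, crops included, and the job is handed in when it is done.

Besides the shell and the picture viewer there is one more tool, called after "Emit:" by a JSON object that holds its "op" and its "data". servo_tool: Moves the arm, as the interface text tells. Scaled input: -1 to 1 covers 12 cm each way for a shift and pi/4 rad each way for a turn. Its arguments: {"type":"object","properties":{"steps":{"type":"array","items":{"type":"object","properties":{"tx":{"type":"number","minimum":-1,"maximum":1},"ty":{"type":"number","minimum":-1,"maximum":1},"tz":{"type":"number","minimum":-1,"maximum":1},"wx":{"type":"number","minimum":-1,"maximum":1},"wy":{"type":"number","minimum":-1,"maximum":1},"wz":{"type":"number","minimum":-1,"maximum":1}}}},"fingers":{"type":"number"},"newtons":{"type":"number"}},"required":["steps"]}

```bash
mkdir -p pics
cat > h.py <<'E'
import numpy as np, cv2
from plant import robot
def snap(n,f):
    c=robot.calibration(n); im,d=robot.capture(n); cv2.imwrite('pics/'+f+'.png',im[:,:,::-1]); np.savez('pics/'+f+'.npz',im=im,d=d,**{k:np.array(v) for k,v in c.items()}); return im,d,c
def ray(c,uv):
    p=cv2.undistortPoints(np.array(uv,float).reshape(-1,1,2),np.array(c['intrinsics']),np.array(c['distortion'])).reshape(-1,2)
    T=np.array(c['cam_to_world']); d=np.c_[p[:,0],-p[:,1],-np.ones(len(p))]@T[:3,:3].T
    return T[:3,3],d
def onplane(c,uv,z):
    o,d=ray(c,uv); return o+d*((z-o[2])/d[:,2])[:,None]
def depthpt(c,uv,d):
    o,r=ray(c,uv); return o+r*np.array([d[int(v),int(u)] for u,v in uv])[:,None]
E
python3 - <<'E'
from h import *
print(robot.sense())
for n in('top','side'): im,d,c=snap(n,n+'0'); print(c)
E
```

```text
{'t': 0.0, 'joint_pos': array([ 1.03079887e+00,  2.17802736e-01,  1.61496461e+00, -7.33840318e-06,
        1.31125962e+00, -1.12173742e-01]), 'joint_velocities': array([ 0.00038741,  0.00223167, -0.00033438, -0.00021901,  0.00236154,
       -0.00110097]), 'joint_torque': array([-7.78060530e-05, -3.96836078e+01, -3.03853798e+01, -3.10644136e-04,
        9.65870277e-03, -5.11190066e-06]), 'ee_pos': array([258.84833781, 567.97402116, 229.92220422]), 'ee_rot': array([-3.13917284e+00, -2.65450199e-04,  2.71377051e+00]), 'ft_force': array([ 0.65847638, -0.04581647,  0.02425212]), 'ft_torque': array([ 0.01113963, -0.00963812, -0.01301268]), 'grasp_force': 0.0, 'width': 0.9968566168261277}
{'intrinsics': array([[381.0462197 ,   0.        , 329.5841734 ],
       [  0.        , 381.0462197 , 200.53194466],
       [  0.        ,   0.        ,   1.        ]]), 'distortion': array([0.01590556, 0.        , 0.        , 0.        , 0.        ]), 'cam_to_world': array([[ 1.44019168e-02,  9.80799508e-01, -1.94486273e-01,
         2.54754935e+02],
       [-9.99881566e-01,  1.51820978e-02,  2.52142671e-03,
        -1.74235444e+01],
       [ 5.42572370e-03,  1.94426926e-01,  9.80901999e-01,
         1.33155789e+03],
       [ 0.00000000e+00,  0.00000000e+00,  0.00000000e+00,
         1.00000000e+00]])}
{'intrinsics': array([[382.3834823 ,   0.        , 313.92350985],
       [  0.        , 382.3834823 , 202.70373829],
       [  0.        ,   0.        ,   1.        ]]), 'distortion': array([-0.02035172,  0.        ,  0.        ,  0.        ,  0.        ]), 'cam_to_world': array([[ 8.95474680e-01,  3.06560581e-01, -3.22716141e-01,
         1.35353468e+02],
       [-4.45110318e-01,  6.14487159e-01, -6.51369585e-01,
        -7.45504399e+02],
       [-1.37931350e-03,  7.26929255e-01,  6.86710969e-01,
         8.33753134e+02],
       [ 0.00000000e+00,  0.00000000e+00,  0.00000000e+00,
         1.00000000e+00]])}
```

View pics/top0.png

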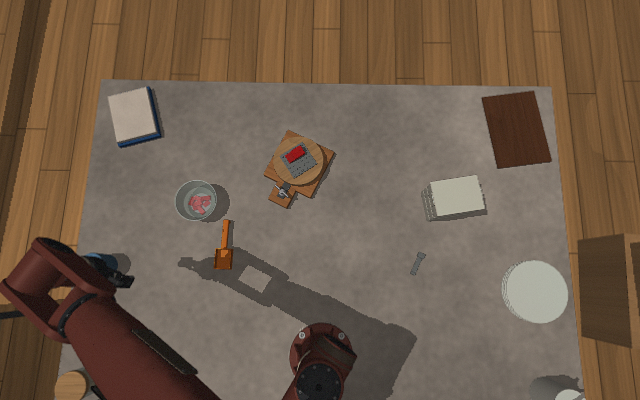

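View pics/side0.png

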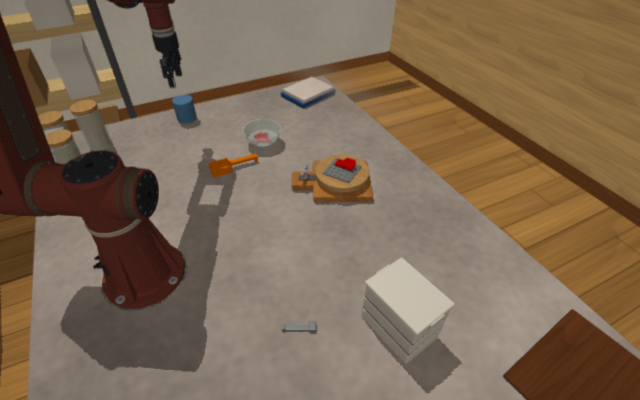

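The top view shows the stand disc at about (299,161), with the screw on its ear at about (284,191). The bowl is at (200,200), the scoop at (224,247) and the box at (455,198).

Run:
```python
from h import *
z=np.load('pics/top0.npz'); im,d=z['im'],z['d']
s=onplane(z,[(284,191)],50); c=onplane(z,[(299,161)],56)
print(s,c,np.linalg.norm((s-c)[0,:2]),depthpt(z,[(284,191),(299,161),(200,200),(224,225),(224,262)],d))
# wooden square foot mask
hsv=cv2.cvtColor(im,cv2.COLOR_RGB2HSV)[110:225,240:350]; 
m=((hsv[...,1]>90)&(hsv[...,2]>60)).astype(np.uint8)
k,_=cv2.findContours(m,0,1); k=max(k,key=cv2.contourArea)+[240,110]
print(cv2.minAreaRect(k)); 
cr=cv2.resize(im[120:220,240:350],None,fx=5,fy=5,interpolation=2); cv2.imwrite('pics/crop.png',cr[:,:,::-1])
st=robot.sense(); T=robot.calibration('wrist')['cam_to_world']; print(T)
```

```text
[[539.87490293 136.68103907  50.        ]] [[646.32050973  87.79508201  56.        ]] 117.13455512760603 [[543.98395896 138.90194409  31.53060551]
 [644.22671553  87.232453    62.82071122]
 [505.74712842 425.39398126  40.25300014]
 [421.78167989 340.19667568  29.29922404]
 [297.34547324 338.0847037    4.85994027]]
((294.12567138671875, 171.59596252441406), (53.1832389831543, 72.78253173828125), 27.89727020263672)
[[ 4.15881247e-01 -8.71040809e-01 -2.61401412e-01  1.93408780e+02]
 [ 9.09416789e-01  3.97706291e-01  1.21617471e-01  5.99164434e+02]
 [-1.97279396e-03 -2.88301258e-01  9.57537724e-01  3.72736545e+02]
 [ 0.00000000e+00  0.00000000e+00  0.00000000e+00  1.00000000e+00]]
```

View pics/crop.png

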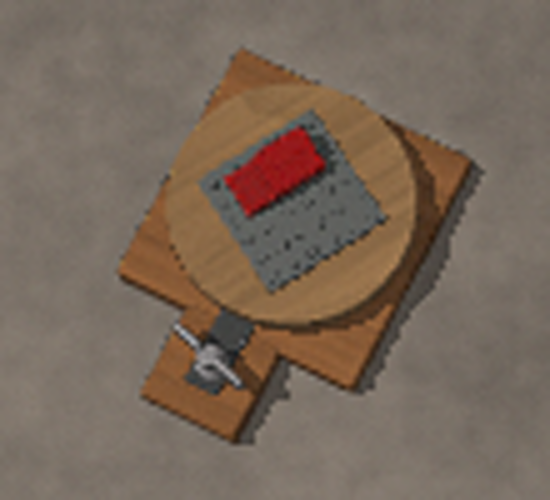

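Emit:
{"op": "servo_tool", "data": {"steps": [{"tx":-0.3,"ty":-0.19},{"tx":-0.6,"ty":-0.38},{"tx":-0.9,"ty":-0.57},{"tx":-0.9,"ty":-0.57}], "fingers": 1, "newtons": 20}}

```text
$.steps[0]: bad value
```

Emit:
{"op": "servo_tool", "data": {"steps": [{"tx":-0.3,"ty":-0.19},{"tx":-0.6,"ty":-0.38},{"tx":-0.9,"ty":-0.57},{"tx":-0.9,"ty":-0.57}]}}

```text
$.steps[0]: bad value
```

Emit:
{"op": "servo_tool", "data": {"steps": [{"tx":-0.3,"ty":-0.19},{"tx":-0.6,"ty":-0.38},{"tx":-0.9,"ty":-0.57},{"tx":-0.9,"ty":-0.57}]}}

```text
$.steps[0]: bad value
```

Emit:
{"op": "servo_tool", "data": {"steps": [{"tx":-0.3,"ty":-0.19},{"tx":-0.6,"ty":-0.38},{"tx":-0.9,"ty":-0.57},{"tx":-0.9,"ty":-0.57},{"tx":-0.9,"ty":-0.57}]}}

```text
$.steps[0]: bad value
```

Run:
```python
from h import *
s=robot.sense(); print(s['t'],s['ee_pos'],s['ee_rot'],s['ft_force'],s['width'],s['joint_pos'])
im,d,c=snap('wrist','w1')
```

```text
0.1 [258.8827788  568.04079503 230.08450277] [-3.13941726e+00 -2.19468539e-04  2.71376410e+00] [ 0.34640471 -0.93912366  0.6655984 ] 1.0015978079591752 [ 1.03081557e+00  2.17672724e-01  1.61480826e+00 -2.62542012e-05
  1.31129796e+00 -1.12145679e-01]
```

View pics/w1.png

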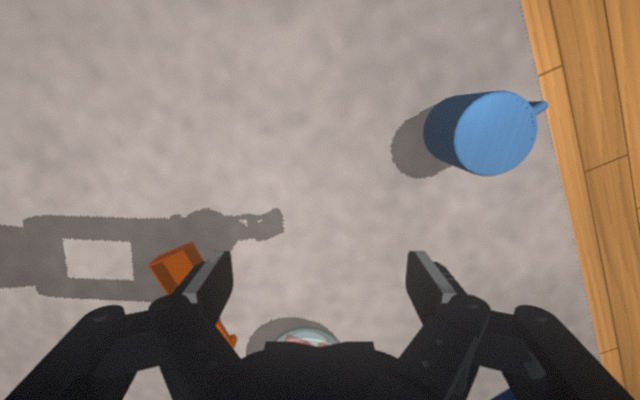

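The wrist view shows the open fingers at the bottom, around (220,280) and (420,280), and the blue cup. The arm has not moved, because rows seem to need all six fields.

Emit:
{"op": "servo_tool", "data": {"steps": [{"tx":-0.3,"ty":-0.19,"tz":0,"wx":0,"wy":0,"wz":0},{"tx":-0.6,"ty":-0.38,"tz":0,"wx":0,"wy":0,"wz":0},{"tx":-0.9,"ty":-0.57,"tz":0,"wx":0,"wy":0,"wz":0},{"tx":-0.9,"ty":-0.57,"tz":0,"wx":0,"wy":0,"wz":0}], "fingers": 1, "newtons": 20}}

```text
t: 0.55
ee_pos: [331.2, 457.9, 230.7]
ee_rot: [-3.139, 0.002, 2.709]
ft_force: [-1.3, 0.4, 0.7]
width: 0.332
grasp_force: 0.0
```

Emit:
{"op": "servo_tool", "data": {"steps": [{"tx":-0.35,"ty":-0.22,"tz":0,"wx":0,"wy":0,"wz":0},{"tx":-0.7,"ty":-0.44,"tz":0,"wx":0,"wy":0,"wz":0},{"tx":-0.98,"ty":-0.62,"tz":0,"wx":0,"wy":0,"wz":0},{"tx":-0.98,"ty":-0.62,"tz":0,"wx":0,"wy":0,"wz":0}]}}

```text
t: 0.95
ee_pos: [407.2, 342.3, 231.1]
ee_rot: [-3.141, 0.001, 2.709]
ft_force: [-1.2, 1.0, -0.4]
width: 0.001
grasp_force: 0.0
```

Emit:
{"op": "servo_tool", "data": {"steps": [{"tx":-0.35,"ty":-0.22,"tz":0,"wx":0,"wy":0,"wz":0},{"tx":-0.7,"ty":-0.44,"tz":0,"wx":0,"wy":0,"wz":0},{"tx":-0.98,"ty":-0.62,"tz":0,"wx":0,"wy":0,"wz":0},{"tx":-0.98,"ty":-0.62,"tz":0,"wx":0,"wy":0,"wz":0}]}}

```text
t: 1.35
ee_pos: [483.5, 226.4, 231.3]
ee_rot: [-3.141, 0.001, 2.709]
ft_force: [-0.1, -0.5, 0.7]
width: 0.0
grasp_force: 0.0
```

Emit:
{"op": "servo_tool", "data": {"steps": [{"tx":-0.2,"ty":-0.2,"tz":0,"wx":0,"wy":0,"wz":0},{"tx":-0.4,"ty":-0.4,"tz":0,"wx":0,"wy":0,"wz":0},{"tx":-0.6,"ty":-0.5,"tz":0,"wx":0,"wy":0,"wz":0},{"tx":-0.6,"ty":-0.5,"tz":0,"wx":0,"wy":0,"wz":0},{"tx":-0.6,"ty":-0.5,"tz":0,"wx":0,"wy":0,"wz":0}]}}

```text
t: 1.85
ee_pos: [521.6, 145.6, 231.0]
ee_rot: [3.141, -0.002, 2.714]
ft_force: [-0.5, 0.0, 0.4]
width: -0.002
grasp_force: 0.0
```

Run:
```python
from h import *
s=robot.sense(); print(s['t'],s['ee_pos'],s['ee_rot'],s['ft_force'],s['width'],s['joint_pos'])
im,d,c=snap('wrist','w2')
```

```text
1.85 [521.61881051 145.64957625 231.00725641] [ 3.14089080e+00 -1.57332011e-03  2.71391805e+00] [-0.46525174  0.03705337  0.42043961] -0.0019033287942858826 [ 1.41858634e-01  4.00650924e-02  1.81053108e+00  1.49729905e-03
  1.29194329e+00 -1.00167535e+00]
```

View pics/w2.png

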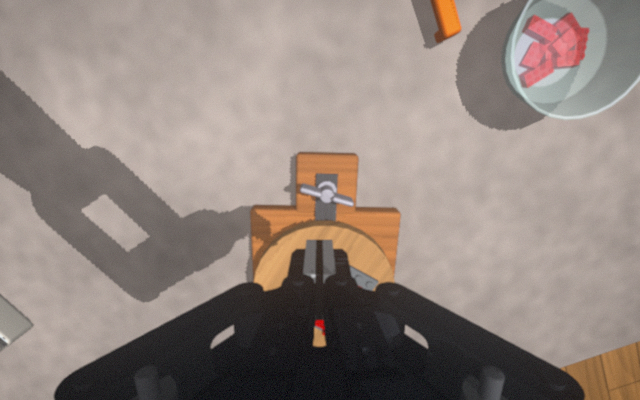

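The wrist view shows the screw hub at (326,192) with wing ends at (301,187) and (352,204). The ear spans x from 297 to 358 at row 153.

Run:
```python
from h import *
z=np.load('pics/w2.npz'); im,d=z['im'],z['d']
print(onplane(z,[(301,187),(352,204),(326.5,195.5)],62)); print(onplane(z,[(326,192)],56), onplane(z,[(299,153),(357,153)],25),onplane(z,[(252,206),(399,209)],25))
t=np.load('pics/top0.npz'); print(onplane(t,[(281.6,192)],58), onplane(t,[(298.4,161.4)],56))
cr=cv2.resize(im[140:250,250:400],None,fx=5,fy=5,interpolation=2); cv2.imwrite('pics/crop2.png',cr[:,:,::-1])
```

```text
[[519.61143164 126.22759223  62.        ]
 [560.42966409 169.02918498  62.        ]
 [539.84374996 147.44220094  62.        ]]
[[537.53940778 148.03397049  56.        ]] [[489.09773521 135.88063095  25.        ]
 [517.39030026 197.75573728  25.        ]] [[523.76773683  54.76129136  25.        ]
 [603.08268024 218.7042028   25.        ]]
[[534.4647845  143.78351698  58.        ]] [[644.83808682  89.83897234  56.        ]]
```

View pics/crop2.png

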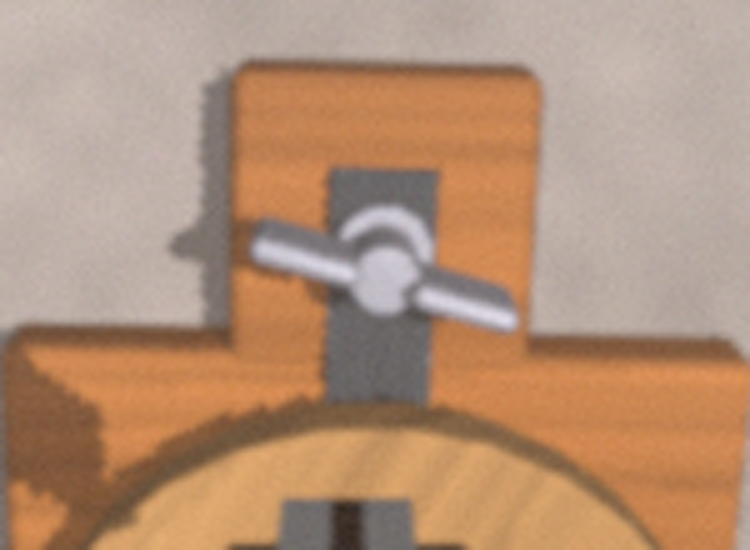

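Run:
```python
from h import *
z=np.load('pics/w2.npz'); c={k:z[k] for k in('intrinsics','distortion','cam_to_world')}
print(onplane(c,[(319,240)],231), onplane(c,[(327,195.7)],56))
```

```text
[[514.95062146 149.59648442 231.        ]] [[541.89766187 147.29875674  56.        ]]
```

Emit:
{"op": "servo_tool", "data": {"steps": [{"tx":-0.12,"ty":-0.07,"tz":0.3,"wx":0,"wy":0,"wz":0},{"tx":-0.25,"ty":-0.14,"tz":0.6,"wx":0,"wy":0,"wz":0},{"tx":-0.25,"ty":-0.14,"tz":0.85,"wx":0,"wy":0,"wz":0},{"tx":-0.25,"ty":-0.14,"tz":0.85,"wx":0,"wy":0,"wz":0},{"tx":-0.25,"ty":-0.14,"tz":0.85,"wx":0,"wy":0,"wz":0}]}}

```text
t: 2.4
ee_pos: [541.5, 117.9, 129.1]
ee_rot: [-3.141, -0.002, 2.715]
ft_force: [1.1, 0.1, 1.3]
width: -0.002
grasp_force: 0.0
```

Emit:
{"op": "servo_tool", "data": {"steps": [{"tx":0,"ty":0,"tz":0.2,"wx":0,"wy":0,"wz":0},{"tx":0,"ty":0,"tz":0.4,"wx":0,"wy":0,"wz":0},{"tx":0,"ty":0,"tz":0.5,"wx":0,"wy":0,"wz":0},{"tx":0,"ty":0,"tz":0.55,"wx":0,"wy":0,"wz":0},{"tx":0,"ty":0,"tz":0.6,"wx":0,"wy":0,"wz":0},{"tx":0,"ty":0,"tz":0.65,"wx":0,"wy":0,"wz":0},{"tx":0,"ty":0,"tz":0.69,"wx":0,"wy":0,"wz":0},{"tx":0,"ty":0,"tz":0.69,"wx":0,"wy":0,"wz":0}]}}

```text
t: 3.2
ee_pos: [542.1, 116.5, 46.1]
ee_rot: [-3.141, -0.001, 2.714]
ft_force: [-0.3, 0.3, 0.2]
width: 0.001
grasp_force: 0.0
```

Run:
```python
from h import *
s=robot.sense(); print(s['t'],s['ee_pos'],s['ee_rot'],s['ft_force'],s['width'])
im,d,c=snap('wrist','w3')
```

```text
3.2 [542.07176274 116.4536173   46.10959965] [-3.14122551e+00 -7.17519559e-04  2.71374043e+00] [-0.2979181   0.33366905  0.1641148 ] 0.001345930403558114
```

View pics/w3.png

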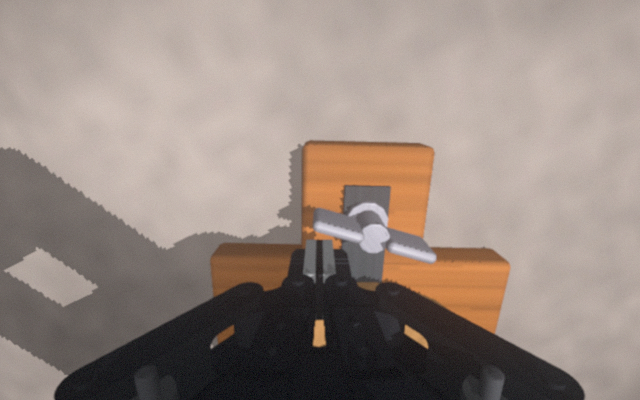

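The view shows the shut pads at (319,255), just behind the left wing at (338,225), with the hub at (373,235). They are clear of the disc. I'll start the first stroke.

Emit:
{"op": "servo_tool", "data": {"steps": [{"tx":0.06,"ty":0.024,"tz":0,"wx":0,"wy":0,"wz":0},{"tx":0.105,"ty":0.017,"tz":0,"wx":0,"wy":0,"wz":0},{"tx":0.15,"ty":0.02,"tz":0,"wx":0,"wy":0,"wz":0},{"tx":0.195,"ty":0.03,"tz":0,"wx":0,"wy":0,"wz":0},{"tx":0.195,"ty":0.03,"tz":0,"wx":0,"wy":0,"wz":0}]}}

```text
t: 3.75
ee_pos: [521.2, 129.8, 46.5]
ee_rot: [-3.141, -0.002, 2.714]
ft_force: [0.8, -1.2, 1.1]
width: 0.0
grasp_force: 0.7
```

Run:
```python
from h import *
s=robot.sense(); print(s['t'],s['ee_pos'],s['ft_force'],s['ft_torque'])
im,d,c=snap('wrist','w4')
```

```text
3.75 [521.17945924 129.83808682  46.46086219] [ 0.82772803 -1.16644351  1.11397999] [-0.18261001 -0.0172834   0.03002389]
```

View pics/w4.png

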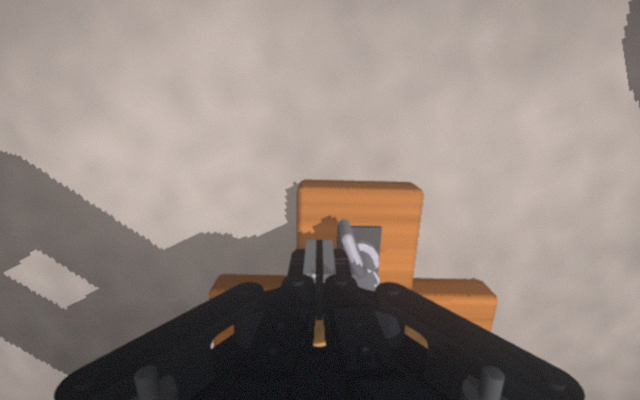

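The left wing has swung to point up at (345,225), with the finger at (319,255) beside it, so the push works. I'll continue the stroke.

Emit:
{"op": "servo_tool", "data": {"steps": [{"tx":0.04,"ty":0.022,"tz":0,"wx":0,"wy":0,"wz":0},{"tx":0.074,"ty":0.05,"tz":0,"wx":0,"wy":0,"wz":0},{"tx":0.103,"ty":0.085,"tz":0,"wx":0,"wy":0,"wz":0},{"tx":0.123,"ty":0.126,"tz":0,"wx":0,"wy":0,"wz":0},{"tx":0.135,"ty":0.169,"tz":0,"wx":0,"wy":0,"wz":0},{"tx":0.137,"ty":0.215,"tz":0,"wx":0,"wy":0,"wz":0},{"tx":0.13,"ty":0.259,"tz":0,"wx":0,"wy":0,"wz":0},{"tx":0.114,"ty":0.302,"tz":0,"wx":0,"wy":0,"wz":0},{"tx":0.089,"ty":0.34,"tz":0,"wx":0,"wy":0,"wz":0},{"tx":0.057,"ty":0.372,"tz":0,"wx":0,"wy":0,"wz":0}]}}

```text
t: 4.8
ee_pos: [535.0, 173.5, 46.3]
ee_rot: [3.141, -0.001, 2.714]
ft_force: [-1.4, -0.3, 0.4]
width: 0.002
grasp_force: 0.8
```

Emit:
{"op": "servo_tool", "data": {"steps": [{"tx":-0.038,"ty":0.025,"tz":0,"wx":0,"wy":0,"wz":0},{"tx":-0.081,"ty":0.041,"tz":0,"wx":0,"wy":0,"wz":0},{"tx":-0.125,"ty":0.048,"tz":0,"wx":0,"wy":0,"wz":0},{"tx":-0.171,"ty":0.046,"tz":0,"wx":0,"wy":0,"wz":0},{"tx":-0.21,"ty":0.035,"tz":0,"wx":0,"wy":0,"wz":0},{"tx":-0.21,"ty":0.035,"tz":0,"wx":0,"wy":0,"wz":0}]}}

```text
t: 5.4
ee_pos: [561.0, 166.0, 46.9]
ee_rot: [3.14, 0.002, 2.713]
ft_force: [-0.8, 1.0, -1.0]
width: -0.001
grasp_force: 0.5
```

Run:
```python
from h import *
s=robot.sense(); print(s['t'],s['ee_pos'],s['ft_force'],s['ft_torque'])
im,d,c=snap('wrist','w5')
```

```text
5.4 [561.00775405 165.9755813   46.86742245] [-0.84803323  1.03942198 -1.00197429] [0.18572227 0.05348009 0.0031366 ]
```

View pics/w5.png

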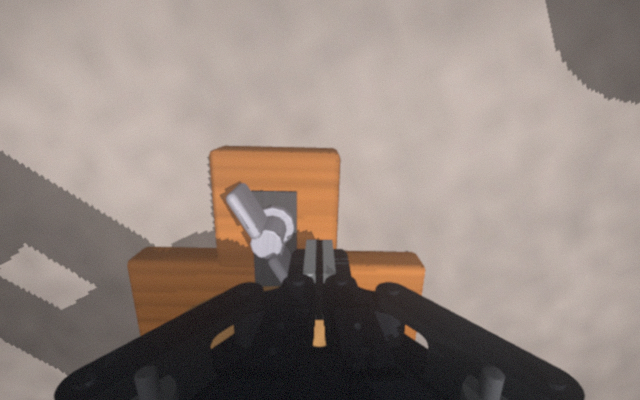

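The screw has turned about 219°. The hub is at (267,245), the other wing's tip is at (235,190) on the left, and the finger is at (319,255). I'll lift over to the left side for stroke 2.

Emit:
{"op": "servo_tool", "data": {"steps": [{"tx":0.03,"ty":0.01,"tz":-0.05,"wx":0,"wy":0,"wz":0},{"tx":0.03,"ty":0.01,"tz":-0.3,"wx":0,"wy":0,"wz":0},{"tx":0.03,"ty":0.01,"tz":-0.32,"wx":0,"wy":0,"wz":0},{"tx":0.02,"ty":-0.22,"tz":-0.32,"wx":0,"wy":0,"wz":0},{"tx":0.02,"ty":-0.44,"tz":-0.32,"wx":0,"wy":0,"wz":0},{"tx":0.02,"ty":-0.44,"tz":-0.32,"wx":0,"wy":0,"wz":0},{"tx":0.02,"ty":-0.44,"tz":-0.2,"wx":0,"wy":0,"wz":0},{"tx":0.02,"ty":-0.44,"tz":-0.1,"wx":0,"wy":0,"wz":0},{"tx":0.02,"ty":-0.44,"tz":0,"wx":0,"wy":0,"wz":0},{"tx":0.02,"ty":-0.44,"tz":0,"wx":0,"wy":0,"wz":0}]}}

```text
t: 6.45
ee_pos: [533.1, 119.5, 43.3]
ee_rot: [-3.139, -0.005, 2.715]
ft_force: [-0.7, -0.9, 0.7]
width: 0.003
grasp_force: 0.0
```

Run:
```python
from h import *
s=robot.sense(); print(s['t'],s['ee_pos'],s['ft_force'],s['ft_torque'])
d=s['ee_pos'][:2]-[541,148]; print(d@[-.909,.416],d@[.416,.909])
```

```text
6.45 [533.07130301 119.52469709  43.26320479] [-0.67425927 -0.86412808  0.71849708] [ 0.0298109   0.02678445 -0.06889949]
-4.638540446454552 -29.182388293537063
```

Emit:
{"op": "servo_tool", "data": {"steps": [{"tx":0.084,"ty":0.023,"tz":0,"wx":0,"wy":0,"wz":0},{"tx":0.127,"ty":0.035,"tz":0,"wx":0,"wy":0,"wz":0},{"tx":0.168,"ty":0.056,"tz":0,"wx":0,"wy":0,"wz":0},{"tx":0.203,"ty":0.084,"tz":0,"wx":0,"wy":0,"wz":0},{"tx":0.232,"ty":0.119,"tz":0,"wx":0,"wy":0,"wz":0},{"tx":0.252,"ty":0.16,"tz":0,"wx":0,"wy":0,"wz":0},{"tx":0.264,"ty":0.203,"tz":0,"wx":0,"wy":0,"wz":0},{"tx":0.267,"ty":0.249,"tz":0,"wx":0,"wy":0,"wz":0},{"tx":0.259,"ty":0.293,"tz":0,"wx":0,"wy":0,"wz":0},{"tx":0.243,"ty":0.336,"tz":0,"wx":0,"wy":0,"wz":0}]}}

```text
t: 7.45
ee_pos: [525.4, 168.7, 46.2]
ee_rot: [-3.141, -0.001, 2.714]
ft_force: [-1.4, -0.9, -0.1]
width: -0.001
grasp_force: 0.9
```

Emit:
{"op": "servo_tool", "data": {"steps": [{"tx":-0.025,"ty":0.038,"tz":0,"wx":0,"wy":0,"wz":0},{"tx":-0.048,"ty":0.062,"tz":0,"wx":0,"wy":0,"wz":0},{"tx":-0.06,"ty":0.072,"tz":0,"wx":0,"wy":0,"wz":0},{"tx":-0.075,"ty":0.083,"tz":0,"wx":0,"wy":0,"wz":0},{"tx":-0.075,"ty":0.083,"tz":0,"wx":0,"wy":0,"wz":0}]}}

```text
t: 7.95
ee_pos: [538.3, 173.5, 46.5]
ee_rot: [3.141, 0.0, 2.713]
ft_force: [-1.5, 0.9, 0.1]
width: -0.002
grasp_force: 0.6
```

Run:
```python
from h import *
s=robot.sense(); print(s['t'],s['ee_pos'],s['ft_force'],s['ft_torque'])
d=s['ee_pos'][:2]-[541,148]; print(d@[-.909,.416],d@[.416,.909])
im,_,c=snap('wrist','w6'); z5=np.load('pics/w5.npz')
cr=np.hstack([im[100:340,180:460]]); cv2.imwrite('pics/crop6.png',cv2.resize(cr,None,fx=2,fy=2)[:,:,::-1])
```

```text
7.95 [538.2985529  173.49915906  46.48662505] [-1.50528994  0.92845403  0.09105929] [-0.06023111  0.21860626 -0.00382348]
13.063265583763082 22.054933595879138
```

View pics/crop6.png

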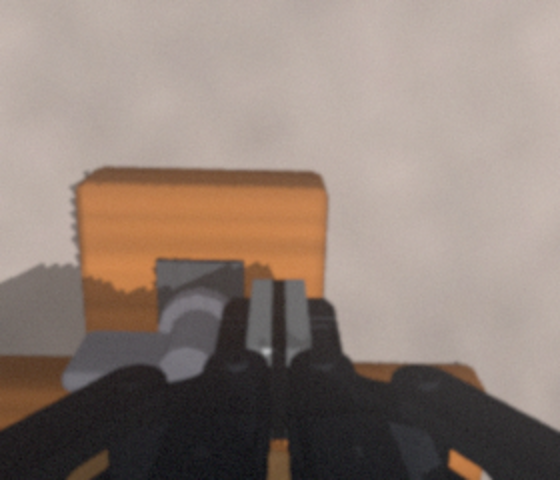

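Wing A now points left, around (110,360) in the crop, which makes about 340° turned in total. The stop is near, so I'll go slowly and watch the force.

Emit:
{"op": "servo_tool", "data": {"steps": [{"tx":-0.01,"ty":0.006,"tz":0,"wx":0,"wy":0,"wz":0},{"tx":-0.02,"ty":0.012,"tz":0,"wx":0,"wy":0,"wz":0},{"tx":-0.03,"ty":0.017,"tz":0,"wx":0,"wy":0,"wz":0},{"tx":-0.04,"ty":0.021,"tz":0,"wx":0,"wy":0,"wz":0},{"tx":-0.04,"ty":0.021,"tz":0,"wx":0,"wy":0,"wz":0}]}}

```text
t: 8.5
ee_pos: [543.6, 173.7, 46.5]
ee_rot: [3.141, 0.0, 2.714]
ft_force: [-1.0, 0.3, 0.4]
width: 0.009
grasp_force: 0.8
```

Emit:
{"op": "servo_tool", "data": {"steps": [{"tx":-0.01,"ty":0.004,"tz":0,"wx":0,"wy":0,"wz":0},{"tx":-0.02,"ty":0.006,"tz":0,"wx":0,"wy":0,"wz":0},{"tx":-0.03,"ty":0.008,"tz":0,"wx":0,"wy":0,"wz":0},{"tx":-0.03,"ty":0.008,"tz":0,"wx":0,"wy":0,"wz":0}]}}

```text
t: 8.9
ee_pos: [547.5, 173.1, 46.6]
ee_rot: [3.141, 0.001, 2.714]
ft_force: [-1.6, 0.3, 0.2]
width: 0.0
grasp_force: 0.7
```

Emit:
{"op": "servo_tool", "data": {"steps": [{"tx":-0.01,"ty":0.003,"tz":0,"wx":0,"wy":0,"wz":0},{"tx":-0.02,"ty":0.004,"tz":0,"wx":0,"wy":0,"wz":0},{"tx":-0.03,"ty":0.005,"tz":0,"wx":0,"wy":0,"wz":0},{"tx":-0.03,"ty":0.005,"tz":0,"wx":0,"wy":0,"wz":0}]}}

```text
t: 9.3
ee_pos: [550.8, 172.2, 46.5]
ee_rot: [3.141, 0.0, 2.714]
ft_force: [-1.9, 0.8, -0.0]
width: 0.002
grasp_force: 0.9
```

Emit:
{"op": "servo_tool", "data": {"steps": [{"tx":-0.01,"ty":0.002,"tz":0,"wx":0,"wy":0,"wz":0},{"tx":-0.02,"ty":0.002,"tz":0,"wx":0,"wy":0,"wz":0},{"tx":-0.03,"ty":0.002,"tz":0,"wx":0,"wy":0,"wz":0},{"tx":-0.03,"ty":0.002,"tz":0,"wx":0,"wy":0,"wz":0}]}}

```text
t: 9.7
ee_pos: [554.2, 170.8, 46.5]
ee_rot: [3.141, 0.0, 2.714]
ft_force: [-2.5, 1.3, -1.0]
width: -0.001
grasp_force: 1.0
```

Emit:
{"op": "servo_tool", "data": {"steps": [{"tx":-0.01,"ty":0,"tz":0,"wx":0,"wy":0,"wz":0},{"tx":-0.02,"ty":0,"tz":0,"wx":0,"wy":0,"wz":0},{"tx":-0.03,"ty":-0.001,"tz":0,"wx":0,"wy":0,"wz":0},{"tx":-0.03,"ty":-0.001,"tz":0,"wx":0,"wy":0,"wz":0}]}}

```text
t: 10.1
ee_pos: [557.7, 169.2, 46.7]
ee_rot: [3.141, 0.001, 2.714]
ft_force: [-1.9, 1.4, -0.4]
width: -0.002
grasp_force: 0.8
```

Emit:
{"op": "servo_tool", "data": {"steps": [{"tx":-0.01,"ty":-0.003,"tz":0,"wx":0,"wy":0,"wz":0},{"tx":-0.02,"ty":-0.006,"tz":0,"wx":0,"wy":0,"wz":0},{"tx":-0.03,"ty":-0.01,"tz":0,"wx":0,"wy":0,"wz":0},{"tx":-0.03,"ty":-0.01,"tz":0,"wx":0,"wy":0,"wz":0}]}}

```text
t: 10.5
ee_pos: [560.4, 166.5, 46.7]
ee_rot: [3.141, 0.001, 2.714]
ft_force: [-0.6, 1.5, -0.4]
width: -0.001
grasp_force: 0.7
```

Run:
```python
from h import *
s=robot.sense(); print(s['t'],s['ee_pos'],s['ft_force'],s['ft_torque'])
d=s['ee_pos'][:2]-[541,148]; print(d@[-.909,.416],d@[.416,.909])
```

```text
10.5 [560.42738395 166.53128855  46.65434639] [-0.57405041  1.51310444 -0.37322903] [ 0.21112761  0.20879466 -0.04701869]
-9.950475969652722 24.926733013887013
```

Emit:
{"op": "servo_tool", "data": {"steps": [{"tx":0.03,"ty":0.01,"tz":-0.05,"wx":0,"wy":0,"wz":0},{"tx":0.03,"ty":0.01,"tz":-0.3,"wx":0,"wy":0,"wz":0},{"tx":0.03,"ty":0.01,"tz":-0.32,"wx":0,"wy":0,"wz":0},{"tx":0.02,"ty":-0.22,"tz":-0.32,"wx":0,"wy":0,"wz":0},{"tx":0.01,"ty":-0.45,"tz":-0.32,"wx":0,"wy":0,"wz":0},{"tx":0.01,"ty":-0.45,"tz":-0.32,"wx":0,"wy":0,"wz":0},{"tx":0.01,"ty":-0.45,"tz":-0.2,"wx":0,"wy":0,"wz":0},{"tx":0.01,"ty":-0.45,"tz":-0.1,"wx":0,"wy":0,"wz":0},{"tx":0.01,"ty":-0.45,"tz":0,"wx":0,"wy":0,"wz":0},{"tx":0.01,"ty":-0.45,"tz":0,"wx":0,"wy":0,"wz":0}]}}

```text
t: 11.5
ee_pos: [534.1, 118.3, 43.3]
ee_rot: [-3.139, -0.005, 2.715]
ft_force: [-0.4, 0.1, -0.2]
width: -0.002
grasp_force: 0.0
```

Run:
```python
from h import *
s=robot.sense(); print(s['t'],s['ee_pos'],s['ft_force'],s['ft_torque'])
d=s['ee_pos'][:2]-[541,148]; print(d@[-.909,.416],d@[.416,.909])
im,_,c=snap('wrist','w7')
cv2.imwrite('pics/crop7.png',cv2.resize(im[100:340,180:460],None,fx=2,fy=2)[:,:,::-1])
```

```text
11.5 [534.08472162 118.32277183  43.26735804] [-0.38800479  0.07806437 -0.21174714] [ 0.04124501  0.02725556 -0.04271989]
-6.059738867948261 -29.853356215567466
```

View pics/crop7.png

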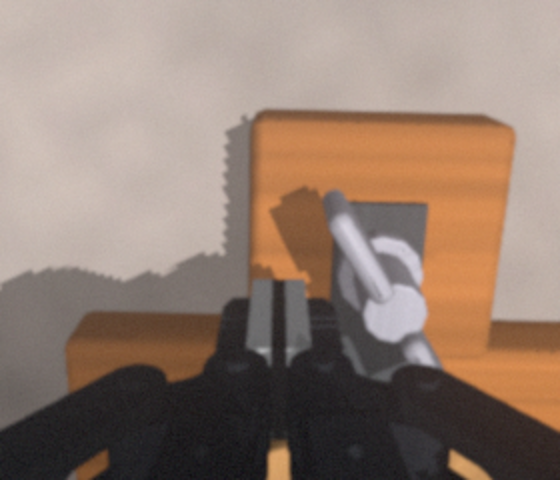

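The wing tip is at (335,200) in the crop, the hub at (395,310) and the finger at (280,310), so the wing is ahead of it and free. This is the slow third stroke.

Emit:
{"op": "servo_tool", "data": {"steps": [{"tx":0.04,"ty":0.01,"tz":0,"wx":0,"wy":0,"wz":0},{"tx":0.09,"ty":0.027,"tz":0,"wx":0,"wy":0,"wz":0},{"tx":0.105,"ty":0.03,"tz":0,"wx":0,"wy":0,"wz":0},{"tx":0.12,"ty":0.035,"tz":0,"wx":0,"wy":0,"wz":0},{"tx":0.12,"ty":0.035,"tz":0,"wx":0,"wy":0,"wz":0}]}}

```text
t: 12.05
ee_pos: [525.8, 127.7, 47.1]
ee_rot: [3.141, 0.002, 2.714]
ft_force: [1.1, -0.9, -0.5]
width: -0.0
grasp_force: 0.8
```

Emit:
{"op": "servo_tool", "data": {"steps": [{"tx":0.01,"ty":0.006,"tz":0,"wx":0,"wy":0,"wz":0},{"tx":0.02,"ty":0.012,"tz":0,"wx":0,"wy":0,"wz":0},{"tx":0.03,"ty":0.018,"tz":0,"wx":0,"wy":0,"wz":0},{"tx":0.03,"ty":0.018,"tz":0,"wx":0,"wy":0,"wz":0}]}}

```text
t: 12.45
ee_pos: [522.5, 131.3, 46.6]
ee_rot: [-3.141, -0.0, 2.714]
ft_force: [0.2, -2.2, 0.8]
width: -0.004
grasp_force: 0.9
```

Emit:
{"op": "servo_tool", "data": {"steps": [{"tx":0.01,"ty":0.009,"tz":0,"wx":0,"wy":0,"wz":0},{"tx":0.02,"ty":0.018,"tz":0,"wx":0,"wy":0,"wz":0},{"tx":0.03,"ty":0.027,"tz":0,"wx":0,"wy":0,"wz":0},{"tx":0.03,"ty":0.027,"tz":0,"wx":0,"wy":0,"wz":0}]}}

```text
t: 12.85
ee_pos: [520.2, 135.9, 46.2]
ee_rot: [-3.141, -0.001, 2.714]
ft_force: [0.8, -1.4, 0.1]
width: -0.001
grasp_force: 0.7
```

Run:
```python
from h import *
s=robot.sense(); print(s['t'],s['ee_pos'],s['ft_force'],s['ft_torque'])
d=s['ee_pos'][:2]-[541,148]; print(d@[-.909,.416],d@[.416,.909])
```

```text
12.85 [520.22637681 135.94447057  46.24866189] [ 0.79397652 -1.44077191  0.05470366] [-0.2494391  -0.01680107  0.02676598]
13.868123232742093 -19.600303497305475
```

Emit:
{"op": "servo_tool", "data": {"steps": [{"tx":0.01,"ty":0.008,"tz":0,"wx":0,"wy":0,"wz":0},{"tx":0.02,"ty":0.015,"tz":0,"wx":0,"wy":0,"wz":0},{"tx":0.03,"ty":0.022,"tz":0,"wx":0,"wy":0,"wz":0},{"tx":0.03,"ty":0.022,"tz":0,"wx":0,"wy":0,"wz":0}]}}

```text
t: 13.25
ee_pos: [518.4, 138.9, 46.3]
ee_rot: [-3.14, 0.0, 2.714]
ft_force: [1.5, -6.4, -0.9]
width: 0.0
grasp_force: 2.1
```

Emit:
{"op": "servo_tool", "data": {"steps": [{"tx":0.009,"ty":0.01,"tz":0,"wx":0,"wy":0,"wz":0},{"tx":0.017,"ty":0.02,"tz":0,"wx":0,"wy":0,"wz":0},{"tx":0.025,"ty":0.03,"tz":0,"wx":0,"wy":0,"wz":0},{"tx":0.025,"ty":0.03,"tz":0,"wx":0,"wy":0,"wz":0}]}}

```text
t: 13.65
ee_pos: [518.5, 139.4, 46.4]
ee_rot: [-3.134, 0.005, 2.716]
ft_force: [4.3, -17.3, -1.3]
width: 0.001
grasp_force: 7.0
```

Emit:
{"op": "servo_tool", "data": {"steps": [{"tx":0.007,"ty":0.011,"tz":0,"wx":0,"wy":0,"wz":0},{"tx":0.013,"ty":0.022,"tz":0,"wx":0,"wy":0,"wz":0},{"tx":0.018,"ty":0.033,"tz":0,"wx":0,"wy":0,"wz":0},{"tx":0.018,"ty":0.033,"tz":0,"wx":0,"wy":0,"wz":0}]}}

```text
t: 14.05
ee_pos: [518.5, 139.9, 46.4]
ee_rot: [-3.127, 0.008, 2.718]
ft_force: [3.4, -29.0, 1.0]
width: -0.001
grasp_force: 12.2
```

Run:
```python
from h import *
s=robot.sense(); print(s['t'],s['ee_pos'],s['ft_force'],s['ft_torque'])
d=s['ee_pos'][:2]-[541,148]; print(d@[-.909,.416],d@[.416,.909])
```

```text
14.05 [518.48060191 139.86100879  46.4423125 ] [  3.40182914 -28.95016335   1.04699967] [-4.63953127 -0.61189213 -0.22296479]
17.08431252241231 -16.766412615799595
```

The force rises to 29 N while the position stays put, so this is either the stop or the hub. I'll back off, lift and look.

Emit:
{"op": "servo_tool", "data": {"steps": [{"tx":-0.04,"ty":-0.07,"tz":0,"wx":0,"wy":0,"wz":0},{"tx":-0.08,"ty":-0.14,"tz":0,"wx":0,"wy":0,"wz":0},{"tx":-0.08,"ty":-0.14,"tz":0,"wx":0,"wy":0,"wz":0}]}}

```text
t: 14.35
ee_pos: [518.5, 129.1, 46.3]
ee_rot: [3.141, -0.001, 2.712]
ft_force: [-1.1, 0.2, -0.1]
width: 0.002
grasp_force: 0.0
```

Run:
```python
from h import *
s=robot.sense(); print(s['t'],s['ee_pos'],s['ft_force'],s['ft_torque'])
d=s['ee_pos'][:2]-[541,148]; print(d@[-.909,.416],d@[.416,.909])
im,_,c=snap('wrist','w8')
cv2.imwrite('pics/crop8.png',cv2.resize(im[100:340,180:460],None,fx=2,fy=2)[:,:,::-1])
```

```text
14.35 [518.53946251 129.08210528  46.34715792] [-1.11039295  0.15207169 -0.06338866] [-0.04291276 -0.00839898 -0.00976648]
12.54678437065927 -26.539949894583792
```

View pics/crop8.png

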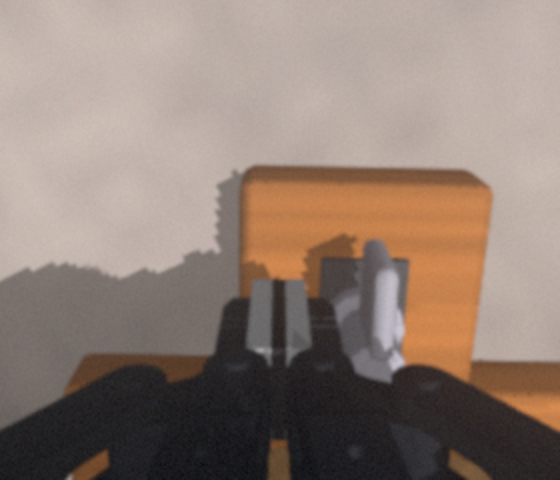

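The wing points almost straight forward, from (375,245) to (388,360) in the crop. I have already viewed 12 pictures, which is over the limit of 10, so I'll view no more. I'll confirm the stop by force instead, pushing near the wing tip well away from the hub.

Emit:
{"op": "servo_tool", "data": {"steps": [{"tx":0.06,"ty":0,"tz":0,"wx":0,"wy":0,"wz":0},{"tx":0.12,"ty":0,"tz":0,"wx":0,"wy":0,"wz":0},{"tx":0.12,"ty":0.03,"tz":0,"wx":0,"wy":0,"wz":0},{"tx":0.12,"ty":0.05,"tz":0,"wx":0,"wy":0,"wz":0},{"tx":0.12,"ty":0.06,"tz":0,"wx":0,"wy":0,"wz":0},{"tx":0.12,"ty":0.06,"tz":0,"wx":0,"wy":0,"wz":0}]}}

```text
t: 15.0
ee_pos: [509.1, 142.2, 46.7]
ee_rot: [3.141, 0.0, 2.714]
ft_force: [0.3, -0.1, 0.9]
width: 0.002
grasp_force: 0.0
```

Emit:
{"op": "servo_tool", "data": {"steps": [{"tx":0,"ty":0.008,"tz":0,"wx":0,"wy":0,"wz":0},{"tx":0,"ty":0.016,"tz":0,"wx":0,"wy":0,"wz":0},{"tx":0,"ty":0.016,"tz":0,"wx":0,"wy":0,"wz":0}]}}

```text
t: 15.3
ee_pos: [509.4, 143.1, 46.5]
ee_rot: [-3.14, -0.0, 2.714]
ft_force: [0.2, -2.6, 1.3]
width: 0.005
grasp_force: 1.2
```

Emit:
{"op": "servo_tool", "data": {"steps": [{"tx":0,"ty":0.008,"tz":0,"wx":0,"wy":0,"wz":0},{"tx":0,"ty":0.016,"tz":0,"wx":0,"wy":0,"wz":0},{"tx":0,"ty":0.016,"tz":0,"wx":0,"wy":0,"wz":0}]}}

```text
t: 15.6
ee_pos: [509.5, 143.4, 46.4]
ee_rot: [-3.137, -0.001, 2.715]
ft_force: [-3.1, -7.8, 3.7]
width: -0.004
grasp_force: 4.1
```

Run:
```python
from h import *
s=robot.sense(); print(s['t'],s['ee_pos'],s['ft_force'],s['ft_torque'])
d=s['ee_pos'][:2]-[541,148]; print(d@[-.909,.416],d@[.416,.909])
```

```text
15.6 [509.46908324 143.38292972  46.42383984] [-3.08064055 -7.77205826  3.67007179] [-1.1197677   0.30108007 -0.01737971]
26.74090210026417 -17.31377825618201
```

At 27 mm from the axis the wing resists 9 N, well above the roughly 1.5 N it takes to turn, so it is on the stop. I'll back off and lift clear.

Emit:
{"op": "servo_tool", "data": {"steps": [{"tx":0,"ty":-0.06,"tz":0,"wx":0,"wy":0,"wz":0},{"tx":0.05,"ty":-0.12,"tz":0,"wx":0,"wy":0,"wz":0},{"tx":0.05,"ty":-0.12,"tz":-0.2,"wx":0,"wy":0,"wz":0},{"tx":0.05,"ty":-0.12,"tz":-0.5,"wx":0,"wy":0,"wz":0},{"tx":0.05,"ty":-0.12,"tz":-0.9,"wx":0,"wy":0,"wz":0},{"tx":0.05,"ty":-0.12,"tz":-1,"wx":0,"wy":0,"wz":0},{"tx":0.05,"ty":-0.12,"tz":-1,"wx":0,"wy":0,"wz":0},{"tx":0.05,"ty":-0.12,"tz":-1,"wx":0,"wy":0,"wz":0}]}}

```text
t: 16.4
ee_pos: [497.8, 134.8, 165.4]
ee_rot: [-3.141, -0.001, 2.714]
ft_force: [-1.5, 0.1, 0.1]
width: 0.004
grasp_force: 0.0
```

Run:
```python
from h import *
s=robot.sense(); print(s['t'],s['ee_pos'],s['ft_force'])
a=np.load('pics/top0.npz')['im']; im,_,c=snap('top','top1')
df=cv2.absdiff(a,im).max(2)[120:190,262:340]; print('changed px on stand:',(df>50).sum())
print(robot.finish_job())
```

```text
16.4 [497.81492239 134.77884997 165.4188896 ] [-1.49670666  0.0891261   0.12927093]
changed px on stand: 852
the job is handed in; nothing more can be done
None
```

The thumbscrew was turned about 1.2 turns clockwise to its stop (confirmed by force: 29 N peak, 9 N on re-check), the fingers were lifted clear and the job was handed in at about 16 s; no verdict was returned, the final top-camera comparison on the stand was inconclusive, the loose objects were not re-measured, and I viewed 12 pictures, over the limit of 10.

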